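# Set the jaw gap of a sample clamp with a gauge blade

## Robot

A 6-joint arm with a two-finger parallel gripper is mounted at the origin on the work surface. World frame = base frame: x ahead of the robot, y to its left, z up, the work surface at z = 0. Lengths are in m, angles in rad, forces in N, time in s.
With the tool pointing down it reaches from about 0.35 to 0.975 m from the base axis. Payload 4.9 kg.
Tool frame: the origin (TCP) lies midway between the tips of the shut fingers; the grasp point (between the pads) lies 19 mm behind it; x points along the fingers, y is the direction in which the jaws open and shut, and the axes are right-handed (so a half turn about x gives the same grasp; the last joint's range is limited). The gripper opens to 85 mm and grips with 20 to 120 N. Pads are 22 mm wide; open, the fingers measure 114 mm over their backs; the gripper's body (76 mm by 85 mm) begins 54 mm behind the grasp point. The pads swing forward as they close: fully open they stand 13 mm farther back than shut.
Start: joints at [-1.268, 0.053, 1.613, -0, 1.476, -0.119], TCP at [0.256, -0.57, 0.203] pointing down, gripper open.
Joint ranges: [-3.01, 3.01], [-1.01, 2.22], [0.06, 2.58], [-1.02, 4.17], [0.09, 2.62], [-3.14, 3.14]. Speed limits (rad/s): [2.57, 2.57, 3.14, 3.14, 3.14, 3.14].

## Interface

Orientations are given as a rotation vector (axis times angle).
In Python, from station import ctrl gives the robot as it stands.
- The arm moves only by the shell command python3 -m handwheel 'ROWS' [FORCE]. ROWS is JSON, a list of rows, each a list of 3 entries, a list of its own where there are three numbers: the finger opening in m, from 0 to 0.0854, then the shift along the tool's x, y, z in m, then the turn, a rotation vector about the tool's x, y, z in degrees. In form: [[claw, [dx, dy, dz], [ax, ay, az]], ...]. A call has 1 to 10 rows; each row shifts and turns the commanded pose from where the row before left it, along the tool's axes as they then stand; what a row does not reach is not made up. A row lasts 1/12 s, in which the tool goes at most 41.7 mm and 7.16 degrees, less where a joint would pass 70% of its speed; a pose out of reach is approached as far as the arm can. A call with a gripper value outside its range is refused whole. The fingers move at their own pace and stop on an object; FORCE is the grip in N (left out, the last holds). Time passes only in rows, so rows that do not move let the fingers close. It gives the time, the measured TCP pose, the force and the opening at its end, in the units of the state.
- ctrl.get_obs(): the state, without advancing time (a new reading comes with each control period).
- ctrl.get_image(name): name is "scene" or "top" or "wrist"; returns the picture (480x640x3 uint8, red, green, blue); there is no depth.
- ctrl.camera_params(name): a dict with "vertical_fov" (degrees; the focal length in pixels is half the picture's height over the tangent of half this angle, whatever the lens; pixels are square), "cx", "cy" (the principal point, pixels), "rvec" (rotation vector, rad) and "tvec" (3), from world to camera coordinates, as OpenCV has them; the wrist camera has in their place "T_tool_cam" (4x4, takes a point from camera to tool coordinates, whose origin is the TCP and whose axes are the tool frame's). Camera axes: x right, y down, z forward; pixel columns grow to the right and rows downward; lengths in m; the calibration is good to about 2 mm. A picture is of the moment at which its call begins: read the wrist's pose just before it. camera_params takes no time and is no camera call.
- ctrl.finish_job(): hands the job in, once; it reports no verdict.
Trained networks look in the newest picture that a camera, given by its name, has taken for a name from the list of things; names that differ only in an ending like _2 or _b are one class to them, and where a whole thing is asked for, a point or a joint stands for the part that bears it (a point fixed in the world has none). Each returns a list of dicts, best first, with "score" (0 to 1); they miss things now and then, are a little off and sometimes report something else, mostly with a low value. They report only what shows in the picture. A call takes as long as a camera call.
- ctrl.look_for(thing, camera): "box" ([centre column, centre row, width, height] in pixels, round what is visible of it).
- ctrl.silhouettes(thing, camera): "mask" (480x640 bool, what is visible of it) and "box" ([centre column, centre row, width, height] in pixels, round what is visible of it).
- ctrl.tip_of(thing, camera): "centre" ([row, column] in pixels: a listed point, or the origin of a listed thing).
The state is a dict: "t": time; "q": joint angles; "dq": joint speeds; "effort": joint torques, N m; "tool_pos": TCP position; "tool_rot": TCP orientation; "contact_force": force on the tool from outside, world axes, zero at the start; "wrist_torque": the same for the moment, N m; "opening": finger opening in m.
Only numpy, scipy, OpenCV 4.12 (cv2) and the standard library are available. Lean on these libraries where they do the work, as an engineer would, in place of code of your own. Each camera call takes 0.05 s, during which the arm holds its last target.

## Task

Take the orange-handled gauge blade out of the rack and stand it upright, blade down, on the floor of the gap in the white sample clamp, between its aluminium jaw and its blue sprung pad. Then turn the clamp's black adjusting screw clockwise until the blade is just nipped, so that it would drag if pulled: the blue pad should have given by a few millimetres, not be forced right back. Leave the gauge standing there.

Things in the scene. Friction and masses are not known exactly. Their poses are not given: they have to be found in the camera images.
- gauge_orange: Loose gauge blade with orange handle, 0.13 kg, upright in one of three slots of a grey rack, beside a green and a blue one. Steel blade 8 (x) x 36 (y) x 60 mm high; handle above it 14 (x) x 30 (y), 60 to 98 mm above the origin (centre of the blade's bottom edge, z up). It stands 22 mm deep in the rack; neighbouring handles are 40 mm away along y, the x sides are free. Same either way round.
- block: White clamp on a dark plate fixed to the bench, 180 x 70 mm. Origin: bench level, middle of the open gap; +x from screw to blue pad. Gap floor 10 mm high; jaw and pad 60 mm wide, tops 50 mm high. Jaw face at x = -11 mm at screw 0; pad face +11 mm. Screw: upright axis at x = -85, y = 0; its head is a black bar 44 long, 12 thick, 63 to 97 mm above the bench, on a 42 mm collar; housing top 50 mm.
- screw (a joint): Black adjusting screw, rad, 0 to 1.8, grows clockwise seen from above; moves the jaw 12 mm per rad. At 0 the bar lies along the clamp's x axis, white line on its top towards the pad. Starts at 0 to 0.4 (gap 22 to 17 mm). Needs 0.15 N m, stays where left. The jaw nips the blade against the pad at 1.17; each further 0.1 rad pushes the pad back 1.2 mm.
- pad (a joint): How far the blue sprung pad is pushed back along the clamp's +x, m: 0 at rest, at most about 0.0076, with the screw at its end. Spring 1 N per mm. The blade drags properly at 0.0005 to 0.006; about 0.003 is ideal.

How it is judged:
On the way:
1. the orange gauge blade is in the gap, down on its floor (x of gauge_orange in the frame of block between -0.012 and 0.02 m and y of gauge_orange in the frame of block between -0.02 and 0.02 m and z of gauge_orange in the frame of block between 0.005 and 0.018 m), for 0.2 s.
At the end, for the whole second after the job is handed in: The orange gauge blade stands at rest on the floor of the clamp's gap, upright within 11 degrees and within 20 mm of the gap's middle across the clamp, and the screw, turned past 1.05 rad, has closed the jaw on it so that the blue pad is pushed back by 0.5 to 6 mm (all of step 1 and value of joint screw above 1.05 rad and angle between gauge_orange's own z axis and vertical below 0.2 rad and linear speed of gauge_orange below 0.02 m/s and value of joint pad between 0.0005 and 0.006 m); the robot touches nothing.
It also fails if it takes over 48 s, if anything falls off the work surface, if the arm or the gripper's body presses on something with over 40 N, if the wrist force passes 120 N, or if a joint passes its speed limit or range.

## Working session

There is one attempt and no reset: what is moved stays moved. The work goes in short steps, Python scripts to look and compute and a shell command to move; the robot and the scene stay as the last step left them, time stands still between calls to the robot, and variables do not carry over. Pictures are saved under pics/ and viewed, and the job is handed in when it is done.

```bash
ls; mkdir -p pics; python3 - <<'E'
from station import ctrl
import cv2
o=ctrl.get_obs();print(o)
for n in("scene","top"):
    im=ctrl.get_image(n);cv2.imwrite(f"pics/{n}0.png",im[:,:,::-1]);print(n,ctrl.camera_params(n))
    for t in("gauge_orange","block","screw","pad"):
        print(t,[(d["score"],d["box"]) for d in ctrl.look_for(t,n)][:2],[(d["score"],d["centre"]) for d in ctrl.tip_of(t,n)][:2])
print(ctrl.camera_params("wrist"))
E
```

```text
pics
{'t': 0.0, 'q': array([-1.26797820e+00,  5.33561810e-02,  1.61431514e+00, -3.78047378e-06,
        1.47600413e+00, -1.19041396e-01]), 'dq': array([ 9.54403109e-04, -2.69439231e-04,  9.66308368e-06,  1.04200932e-04,
       -2.15898137e-03,  9.18242683e-04]), 'effort': array([ 6.00263666e-04, -3.93682265e+01, -3.70172274e+01, -9.90034823e-05,
        7.18138806e-03, -4.95258234e-06]), 'tool_pos': array([ 0.25567911, -0.56955202,  0.20205088]), 'tool_rot': array([ 1.98925357,  0.4280806 , -1.98965002]), 'contact_force': array([-0.56374277,  0.23380299,  0.04197826]), 'wrist_torque': array([-0.00449402, -0.00217596, -0.00879347]), 'opening': 0.08562546558680006}
scene {'vertical_fov': 43.84698423830011, 'cx': 311.3355802706846, 'cy': 239.94346418398078, 'rvec': array([ 2.31641146,  0.79672756, -0.30448699]), 'tvec': array([-0.46355232, -0.18430684,  1.24292928])}
gauge_orange [(0.67, [311.0, 205.9, 15.3, 41.6])] [(0.89, [229.1, 314.0])]
block [(0.58, [228.6, 347.2, 106.8, 112.0])] [(0.95, [368.2, 239.5])]Traceback (most recent call last):
  File "<stdin>", line 7, in <module>
ValueError: it knows: block, gauge_orange
```

```bash
python3 - <<'E'
from station import ctrl
import cv2
for n in("top","wrist"):
    im=ctrl.get_image(n);cv2.imwrite(f"pics/{n}0.png",im[:,:,::-1]);print(n,ctrl.camera_params(n))
    for t in("gauge_orange","block"):
        print(t,[(d["score"],d["box"]) for d in ctrl.look_for(t,n)][:2],[(d["score"],d["centre"]) for d in ctrl.tip_of(t,n)][:2])
E
```

```text
top {'vertical_fov': 47.988020192984, 'cx': 311.9038423034454, 'cy': 239.13469693475406, 'rvec': array([ 2.15745955, -2.17402855,  0.13703898]), 'tvec': array([0.03779513, 0.57187345, 0.77511293])}
gauge_orange [(0.52, [262.1, 286.6, 29.1, 12.4])] [(0.62, [288.5, 268.0])]
block [(0.57, [446.4, 251.7, 64.3, 118.2])] [(0.72, [229.9, 449.4])]
wrist {'vertical_fov': 58.330677618471086, 'cx': 320.46518056565475, 'cy': 241.79847225159742, 'T_tool_cam': array([[-1.17736070e-03, -3.10957465e-01,  9.50423100e-01,
        -1.70287029e-01],
       [ 9.99998984e-01,  3.98186756e-04,  1.36905200e-03,
        -1.37201134e-03],
       [-8.04162831e-04,  9.50423746e-01,  3.10956680e-01,
        -7.92254856e-02],
       [ 0.00000000e+00,  0.00000000e+00,  0.00000000e+00,
         1.00000000e+00]])}
gauge_orange [] []
block [] []
```

View pics/scene0.png

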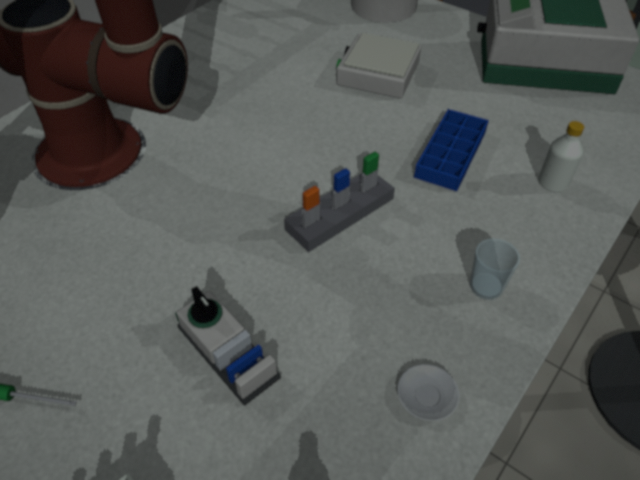

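View pics/top0.png

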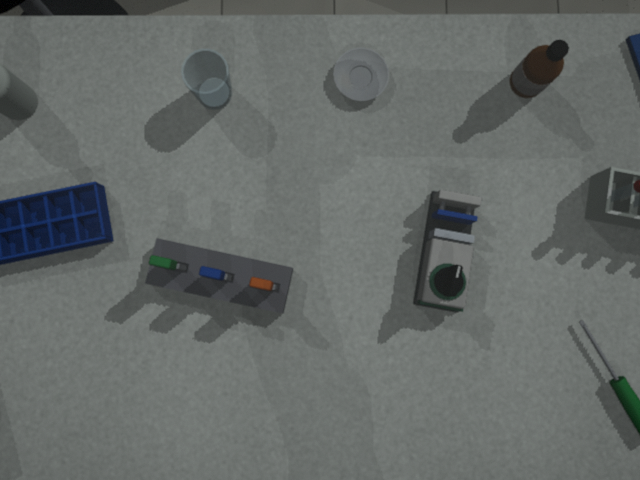

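View pics/wrist0.png

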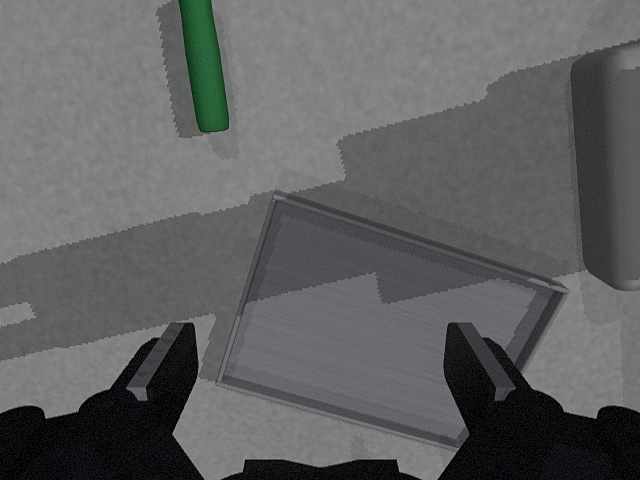

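```bash
cat > h.py <<'E'
import numpy as np, cv2
from scipy.spatial.transform import Rotation as R
from station import ctrl
def P(n):
    p=ctrl.camera_params(n); f=240/np.tan(np.radians(p["vertical_fov"]/2))
    K=np.array([[f,0,p["cx"]],[0,f,p["cy"]],[0,0,1]])
    if n=="wrist":
        o=ctrl.get_obs();T=np.eye(4);T[:3,:3]=R.from_rotvec(o["tool_rot"]).as_matrix();T[:3,3]=o["tool_pos"]
        M=np.linalg.inv(T@p["T_tool_cam"])
        return K,M[:3,:3],M[:3,3]
    return K,R.from_rotvec(p["rvec"]).as_matrix(),p["tvec"]
def atz(n,u,v,z):
    K,r,t=P(n); d=r.T@np.linalg.solve(K,[u,v,1.]); c=-r.T@t
    return c+d*(z-c[2])/d[2]
def proj(n,X):
    K,r,t=P(n); y=(np.atleast_2d(X)@r.T+t)@K.T
    return y[:,:2]/y[:,2:]
def tri(a,b,pa,pb):
    Ka,ra,ta=P(a);Kb,rb,tb=P(b)
    X=cv2.triangulatePoints(Ka@np.c_[ra,ta],Kb@np.c_[rb,tb],np.array(pa,float),np.array(pb,float)).ravel()
    return X[:3]/X[3]
E
python3 - <<'E'
from h import *
a=tri("scene","top",(314,229.1),(268,288.5));b=tri("scene","top",(239.5,368.2),(449.4,229.9))
print("tri",a,b)
print(atz("scene",314,229.1,.015),atz("top",268,288.5,.015)); print(atz("scene",239.5,368.2,0),atz("top",449.4,229.9,0))
im=cv2.imread("pics/top0.png")
cv2.imwrite("pics/t_rack.png",cv2.resize(im[220:340,130:310],None,fx=4,fy=4,interpolation=2))
cv2.imwrite("pics/t_clamp.png",cv2.resize(im[180:320,380:520],None,fx=4,fy=4,interpolation=2))
E
```

```text
tri [0.50488389 0.10571092 0.00831866] [ 0.58998735 -0.18100684  0.002084  ]
[0.51266875 0.10515039 0.015     ] [0.49941761 0.10040346 0.015     ]
[ 5.90082671e-01 -1.79446521e-01 -1.11022302e-16] [ 0.5890916  -0.18265622  0.        ]
```

View pics/t_rack.png

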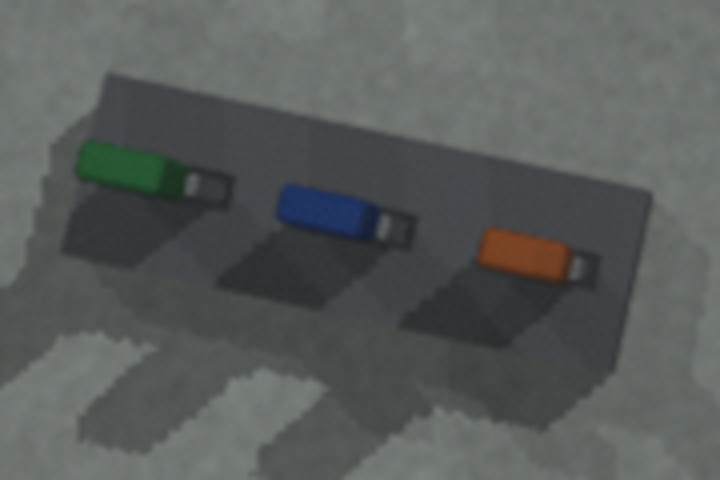

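View pics/t_clamp.png

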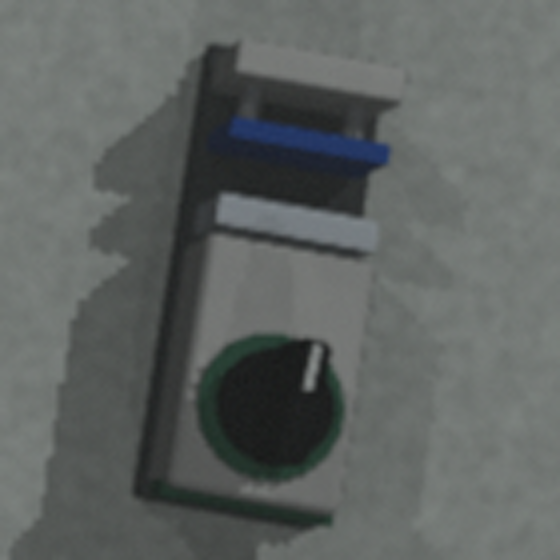

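```bash
python3 - <<'E'
import cv2
im=cv2.imread("pics/scene0.png")
cv2.imwrite("pics/s_rack.png",cv2.resize(im[140:260,270:410],None,fx=5,fy=5,interpolation=2))
cv2.imwrite("pics/s_clamp.png",cv2.resize(im[275:415,165:295],None,fx=4,fy=4,interpolation=2))
E
```

```text
(no output)
```

View pics/s_rack.png

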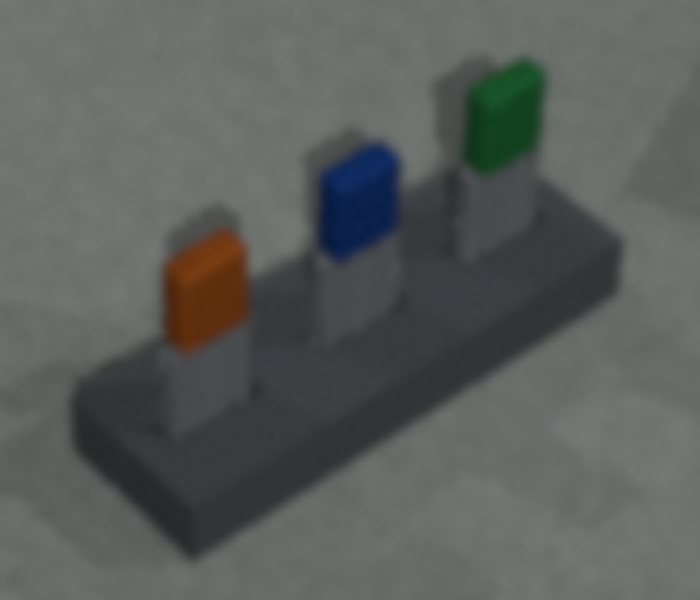

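View pics/s_clamp.png

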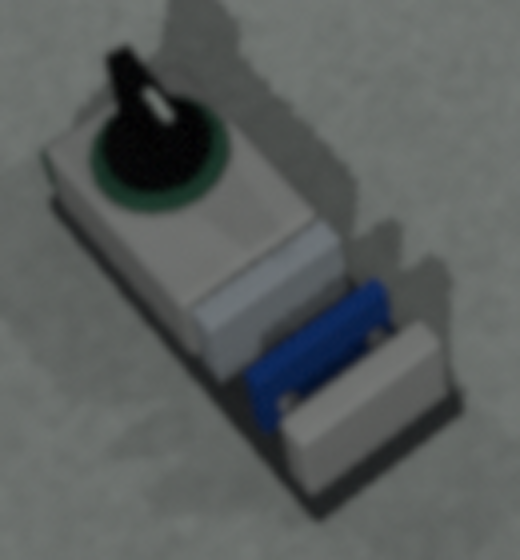

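```bash
python3 - <<'E'
from h import *
T=lambda x,y:(130+x/4,220+y/4); S=lambda x,y:(270+x/5,140+y/5)
for nm,s,t in(("o",(205,252),(524,254)),("b",(358,165),(327,210)),("g",(507,80),(122,165))):
    X=tri("scene","top",S(*s),T(*t));print(nm,X.round(4),proj("top",X)-T(*t),proj("scene",X)-S(*s))
T=lambda x,y:(380+x/4,180+y/4); S=lambda x,y:(165+x/4,275+y/4)
# z=.05 features, top view: end wall corners, jaw corners, pad
for nm,t,z in(("jawBL",(217,196),.05),("jawBR",(378,220),.05),("jawFL",(216,226),.05),("jawFR",(376,250),.05),("padL",(233,118),.05),("padR",(389,146),.05),("padfL",(228,136),.05),("padfR",(387,163),.05),("lineA",(316,345),.097),("lineB",(308,389),.097),("collar",(271,407),.055)):
    print(nm,atz("top",*T(*t),z).round(4))
for nm,t,z in(("jawBL",(333,228),.05),("jawBR",(203,312),.05),("padR",(250,375),.05),("padL",(378,285),.05),("wallL",(422,325),.05),("lineA",(147,90),.097),("lineB",(171,121),.097),("plate",(320,520),.005),("plate",(462,405),.005)):
    print("s",nm,atz("scene",*S(*t),z).round(4))
E
```

```text
o [0.5051 0.1044 0.108 ] [[-0.93455955 -0.99408237]] [[-0.87915571  0.10908658]]
b [0.5205 0.1709 0.108 ] [[-0.99245843 -1.07529709]] [[-0.91303589  0.15803638]]
g [0.5361 0.2401 0.1075] [[-0.87593846 -0.96512766]] [[-0.78726668  0.17696083]]
jawBL [ 0.5839 -0.1469  0.05  ]
jawBR [ 0.5746 -0.206   0.05  ]
jawFL [ 0.5728 -0.1462  0.05  ]
jawFR [ 0.5635 -0.2048  0.05  ]
padL [ 0.613  -0.1539  0.05  ]
padR [ 0.6022 -0.2113  0.05  ]
padfL [ 0.6063 -0.1518  0.05  ]
padfR [ 0.5958 -0.2103  0.05  ]
lineA [ 0.5257 -0.168   0.097 ]
lineB [ 0.5106 -0.1646  0.097 ]
collar [ 0.506  -0.1626  0.055 ]
s jawBL [ 0.5818 -0.144   0.05  ]
s jawBR [ 0.5684 -0.1999  0.05  ]
s padR [ 0.5996 -0.2081  0.05  ]
s padL [ 0.6113 -0.1521  0.05  ]
s wallL [ 0.635  -0.1548  0.05  ]
s lineA [ 0.5109 -0.1615  0.097 ]
s lineB [ 0.5276 -0.166   0.097 ]
s plate [ 0.6391 -0.2203  0.005 ]
s plate [ 0.6501 -0.1533  0.005 ]
```

```bash
cat >> h.py <<'E'
def goal(pos,yaw_y):
    """pos TCP; yaw_y deg of tool y axis, tool x down. prints delta"""
    o=ctrl.get_obs();r=R.from_rotvec(o["tool_rot"]);p=o["tool_pos"]
    c=np.radians(yaw_y);x=np.array([0,0,-1.]);y=np.array([np.cos(c),np.sin(c),0]);z=np.cross(x,y)
    g=R.from_matrix(np.c_[x,y,z])
    print("t",o["t"],"q6",o["q"][5],"tcp",p.round(4),"yaw y",np.degrees(np.arctan2(*r.as_matrix()[[1,0],1])).round(2))
    print("turn deg (tool)",np.degrees((r.inv()*g).as_rotvec()).round(2),"shift now mm",(r.inv().apply(pos-p)*1000).round(1),"shift after turn mm",(g.inv().apply(pos-p)*1000).round(1))
E
python3 - <<'E'
from h import *
for y in(-12.9,167.1): goal(np.array([.5051,.1044,.2]),y)
E
```

```text
t 0.8 q6 -0.11901641529710642 tcp [ 0.2559 -0.5702  0.2034] yaw y -65.83
turn deg (tool) [-52.93   0.    -0.  ] shift now mm [   3.3 -513.4 -503.6] shift after turn mm [   3.4   92.3 -713.2]
t 0.8 q6 -0.11901641529710642 tcp [ 0.2559 -0.5702  0.2034] yaw y -65.83
turn deg (tool) [ 1.2707e+02 -1.0000e-02 -0.0000e+00] shift now mm [   3.3 -513.4 -503.6] shift after turn mm [  3.4 -92.3 713.2]
```

```bash
python3 -m handwheel '[[0.085,[0,0,0],[-6.6,0,0]],[0.085,[0,0,0],[-6.6,0,0]],[0.085,[0,0,0],[-6.6,0,0]],[0.085,[0,0,0],[-6.6,0,0]],[0.085,[0,0,0],[-6.6,0,0]],[0.085,[0,0,0],[-6.6,0,0]],[0.085,[0,0,0],[-6.6,0,0]],[0.085,[0,0,0],[-6.7,0,0]]]' && python3 -m handwheel '[[0.06,[0,0.0046,-0.0355],[0,0,0]],[0.06,[0,0.0046,-0.0355],[0,0,0]],[0.06,[0,0.0046,-0.0355],[0,0,0]],[0.06,[0,0.0046,-0.0355],[0,0,0]],[0.06,[0,0.0046,-0.0355],[0,0,0]],[0.06,[0,0.0046,-0.0355],[0,0,0]],[0.06,[0,0.0046,-0.0355],[0,0,0]],[0.06,[0,0.0046,-0.0355],[0,0,0]],[0.06,[0,0.0046,-0.0355],[0,0,0]],[0.06,[0,0.0046,-0.0355],[0,0,0]]]' && python3 -m handwheel '[[0.06,[0,0.0046,-0.0355],[0,0,0]],[0.06,[0,0.0046,-0.0355],[0,0,0]],[0.06,[0,0.0046,-0.0355],[0,0,0]],[0.06,[0,0.0046,-0.0355],[0,0,0]],[0.06,[0,0.0046,-0.0355],[0,0,0]],[0.06,[0,0.0046,-0.0355],[0,0,0]],[0.06,[0,0.0046,-0.0355],[0,0,0]],[0.06,[0,0.0046,-0.0355],[0,0,0]],[0.06,[0,0.0046,-0.0355],[0,0,0]],[0.06,[0,0,0],[0,0,0]]]'
python3 - <<'E'
from h import *
goal(np.array([.5051,.1044,.07]),-12.9)
K=P("wrist");im=ctrl.get_image("wrist");cv2.imwrite("pics/w1.png",im[:,:,::-1])
for t in ctrl.look_for("gauge_orange","wrist")[:2]: print(t)
z=[.108]
a,b=np.radians(-12.9),np.radians(77.1)
c=np.array([.5051,.1044,.108]);ux=np.array([np.cos(a),np.sin(a),0]);uy=np.array([np.cos(b),np.sin(b),0])
print(proj("wrist",[c+sx*.007*ux+sy*.015*uy for sx in(-1,1) for sy in(-1,1)]))
E
```

```text
t: 1.47
tool_pos: [0.2559, -0.5702, 0.2033]
tool_rot: [1.369, 1.097, -1.369]
contact_force: [-0.2, -0.6, -0.1]
opening: 0.0848
t: 2.3
tool_pos: [0.3804, -0.2329, 0.2036]
tool_rot: [1.374, 1.093, -1.373]
contact_force: [0.6, -0.8, 0.2]
opening: 0.0597
t: 3.13
tool_pos: [0.493, 0.0725, 0.2035]
tool_rot: [1.371, 1.099, -1.368]
contact_force: [1.0, 0.5, -0.2]
opening: 0.0596
t 3.1333 q6 0.21457875713573502 tcp [0.493  0.0725 0.2035] yaw y -12.59
turn deg (tool) [ 0.31 -0.14 -0.01] shift now mm [133.6   4.8 -33.4] shift after turn mm [133.5   4.7 -33.8]
{'box': [327.2, 168.6, 21.7, 63.8], 'score': 0.84}
[[318.76252606 197.36918445]
 [318.85140784 148.79729895]
 [341.03770896 197.43601494]
 [341.9259642  148.86875554]]
```

View pics/w1.png

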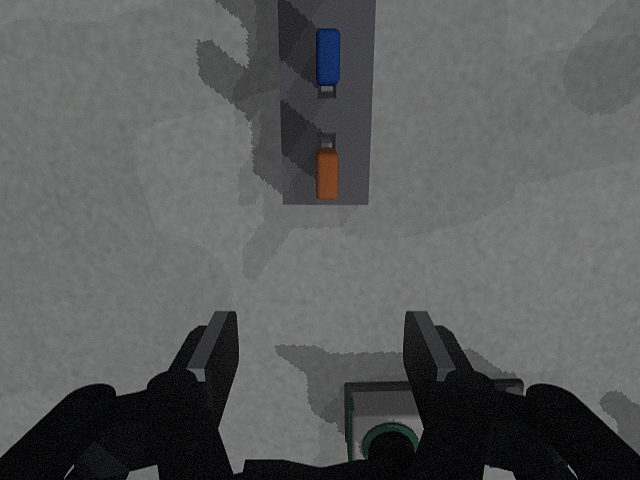

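```bash
python3 -m handwheel '[[0.05,[0.02,0.003,-0.0325],[0,0,0]],[0.05,[0.04,0,0],[0,0,0]],[0.05,[0,0,0],[0,0,0]],[0.05,[0,0,0],[0,0,0]]]'
python3 - <<'E'
from h import *
goal(np.array([.5051,.1044,.07]),-12.9)
im=ctrl.get_image("wrist");cv2.imwrite("pics/w2.png",im[:,:,::-1])
for t in ctrl.look_for("gauge_orange","wrist")[:2]: print(t)
o=ctrl.get_obs();r=R.from_rotvec(o["tool_rot"])
# pixels of tool points on the midplane at handle top height
h=o["tool_pos"][2]-.108
for y in(-.007,.007):
  for z in(-.015,.015): print(y,z,proj("wrist",o["tool_pos"]+r.apply([h,y,z])))
E
```

```text
t: 3.57
tool_pos: [0.4999, 0.0975, 0.1409]
tool_rot: [1.371, 1.097, -1.38]
contact_force: [0.1, 0.2, 0.7]
opening: 0.0498
t 3.5667 q6 0.27367635165978776 tcp [0.4999 0.0975 0.1409] yaw y -13.0
turn deg (tool) [-0.1   0.12  0.33] shift now mm [70.8  3.9 -8.1] shift after turn mm [70.9  3.5 -7.9]
{'box': [326.1, 226.6, 26.0, 97.1], 'score': 0.73}
-0.007 -0.015 [[308.71907613 237.06362223]]
-0.007 0.015 [[309.15747622 291.31616607]]
0.007 -0.015 [[336.40925255 237.08231573]]
0.007 0.015 [[335.70601189 291.33225217]]
```

View pics/w2.png

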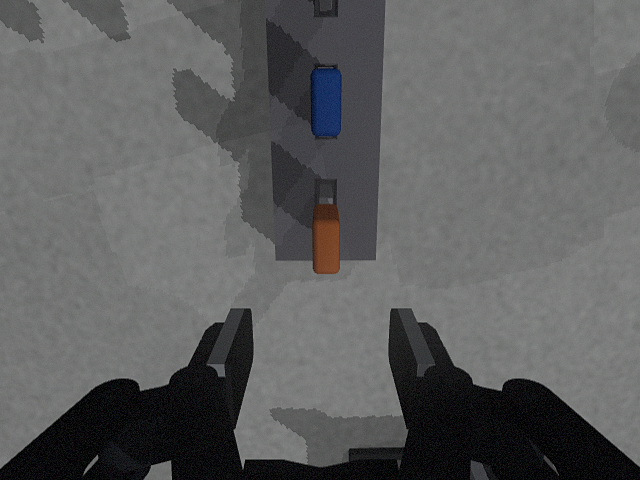

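```bash
python3 -m handwheel '[[0.05,[0,0.002,-0.009],[0,0,0]],[0.05,[0.02,0,0],[0,0,0]],[0.05,[0.02,0,0],[0,0,0]],[0.05,[0.02,0,0],[0,0,0]],[0.05,[0.01,0,0],[0,0,0]],[0.05,[0,0,0],[0,0,0]],[0.05,[0,0,0],[0,0,0]]]'
python3 - <<'E'
from h import *
goal(np.array([.5051,.1044,.07]),-12.9)
im=ctrl.get_image("wrist");cv2.imwrite("pics/w3.png",im[:,:,::-1])
E
```

```text
t: 4.25
tool_pos: [0.507, 0.107, 0.0744]
tool_rot: [1.375, 1.093, -1.373]
contact_force: [0.2, 0.2, 0.1]
opening: 0.0496
t 4.25 q6 0.2902495951953543 tcp [0.507  0.107  0.0744] yaw y -12.95
turn deg (tool) [-0.05 -0.02 -0.06] shift now mm [ 4.4 -1.2  2.9] shift after turn mm [ 4.4 -1.2  2.9]
```

View pics/w3.png

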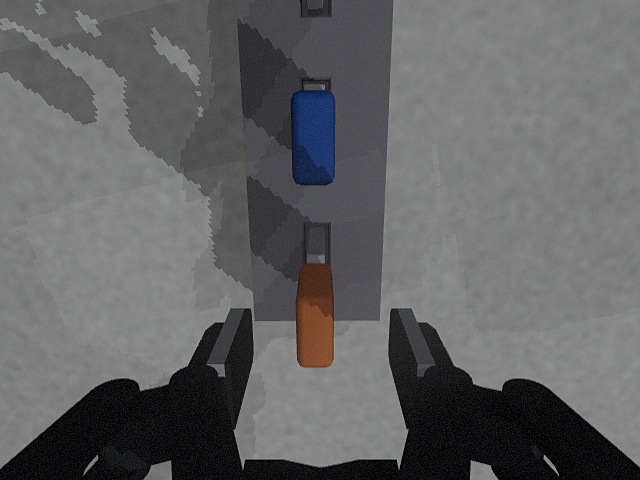

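```bash
python3 - <<'E'
from h import *
o=ctrl.get_obs();r=R.from_rotvec(o["tool_rot"])
h=o["tool_pos"][2]-.108
for z in(-.015,.015): print(proj("wrist",o["tool_pos"]+r.apply([h,[-.007,.007][z>0],z])))
E
```

```text
[[303.60996556 297.05708923]]
[[342.07807134 370.3127839 ]]
```

```bash
python3 -m handwheel '[[0.05,[0.004,-0.002,0],[0,0,0]],[0.05,[0,0,0],[0,0,0]],[0.0,[0,0,0],[0,0,0]],[0.0,[0,0,0],[0,0,0]],[0.0,[0,0,0],[0,0,0]],[0.0,[0,0,0],[0,0,0]],[0.0,[0,0,0],[0,0,0]],[0.0,[0,0,0],[0,0,0]]]' 50
python3 - <<'E'
from h import *
goal(np.array([.5051,.1044,.07]),-12.9);print(ctrl.get_obs()["contact_force"])
im=ctrl.get_image("wrist");cv2.imwrite("pics/w4.png",im[:,:,::-1])
E
```

```text
t: 4.97
tool_pos: [0.5047, 0.1075, 0.0699]
tool_rot: [1.374, 1.093, -1.373]
contact_force: [1.1, 0.4, 2.6]
opening: 0.0123
t 4.9667 q6 0.2911405474518341 tcp [0.5047 0.1075 0.0699] yaw y -12.93
turn deg (tool) [-0.03 -0.03 -0.06] shift now mm [-0.1  1.   2.9] shift after turn mm [-0.1  1.   2.9]
[1.06078202 0.41775441 2.61838958]
```

View pics/w4.png

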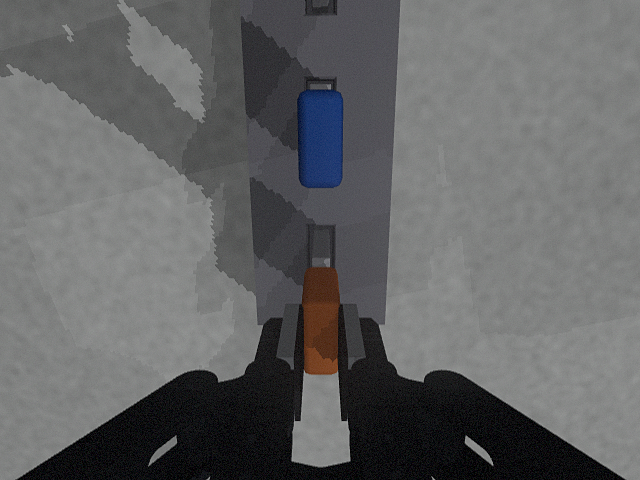

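```bash
python3 -m handwheel '[[0.0,[-0.015,0,0],[0,0,0]],[0.0,[-0.015,0,0],[0,0,0]],[0.0,[-0.03,0,0],[0,0,0]],[0.0,[-0.03,0,0],[0,0,0]],[0.0,[-0.03,0,0],[0,0,0]],[0.0,[0,0,0],[0,0,0]]]'
python3 - <<'E'
from h import *
goal(np.array([.590,-.13,.19]),-11.3);print(ctrl.get_obs()["contact_force"])
E
```

```text
t: 5.52
tool_pos: [0.5076, 0.1076, 0.1962]
tool_rot: [1.38, 1.087, -1.364]
contact_force: [0.3, -0.2, -0.2]
opening: 0.0122
t 5.5167 q6 0.2911897150192656 tcp [0.5076 0.1076 0.1962] yaw y -12.93
turn deg (tool) [-1.63 -0.17 -0.6 ] shift now mm [  6.9 133.4 213.2] shift after turn mm [  6.2 127.3 216.9]
[ 0.31540243 -0.18236035 -0.1786146 ]
```

```bash
python3 -m handwheel '[[0.0,[0,0,0],[-1.6,0,0]],[0.0,[0,0.015,0.0325],[0,0,0]],[0.0,[0,0.015,0.0325],[0,0,0]],[0.0,[0,0.015,0.0325],[0,0,0]],[0.0,[0,0.015,0.0325],[0,0,0]],[0.0,[0,0.015,0.0325],[0,0,0]],[0.0,[0,0.015,0.0325],[0,0,0]],[0.0,[0,0.015,0.0325],[0,0,0]],[0.0,[0,0.015,0.0325],[0,0,0]],[0.0,[0,0.015,0.0325],[0,0,0]]]' && python3 -m handwheel '[[0.0,[0,0.015,0.0325],[0,0,0]],[0.0,[0,0,0],[0,0,0]],[0.0,[0,0,0],[0,0,0]],[0.0,[0,0,0],[0,0,0]]]'
python3 - <<'E'
from h import *
goal(np.array([.590,-.18,.19]),-11.3)
im=ctrl.get_image("wrist");cv2.imwrite("pics/w5.png",im[:,:,::-1])
for t in ctrl.tip_of("block","wrist")[:2]: print(t,atz("wrist",t["centre"][1],t["centre"][0],0))
o=ctrl.get_obs();r=R.from_rotvec(o["tool_rot"]);print(r.as_matrix().round(4))
E
```

```text
t: 6.35
tool_pos: [0.5784, -0.2074, 0.1874]
tool_rot: [1.353, 1.111, -1.355]
contact_force: [0.2, 0.2, -1.8]
opening: 0.0121
t: 6.68
tool_pos: [0.5867, -0.2401, 0.1877]
tool_rot: [1.354, 1.112, -1.355]
contact_force: [-0.4, 0.3, -1.6]
opening: 0.0126
t 6.6833 q6 -0.30793062698109536 tcp [ 0.5867 -0.2401  0.1877] yaw y -11.35
turn deg (tool) [-0.05 -0.07  0.15] shift now mm [ -2.2  -8.6 -59.6] shift after turn mm [ -2.3  -8.5 -59.6]
{'centre': [121.8, 307.2], 'score': 0.59} [ 0.58787589 -0.1737404   0.        ]
[[-1.200e-03  9.807e-01 -1.954e-01]
 [ 1.000e-03 -1.954e-01 -9.807e-01]
 [-1.000e+00 -1.300e-03 -7.000e-04]]
```

View pics/w5.png

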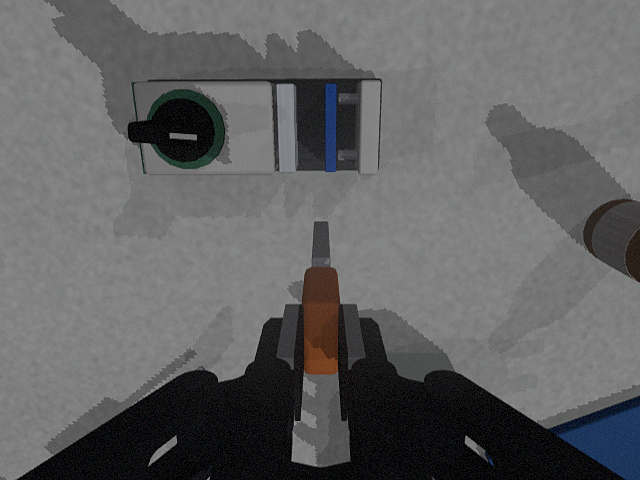

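```bash
python3 - <<'E'
from h import *
im=cv2.imread("pics/w5.png")
cv2.imwrite("pics/w5z.png",cv2.resize(im[65:190,120:390],None,fx=2.9,fy=2.9,interpolation=2))
for nm,u,v,z in (("jawtop",295,84,.05),("jawbot",297,171,.05),("padtop",326,84,.05),("padbot",326,171,.05),("line a",170,136.5,.097),("line b",197,136.5,.097),("collar",186,128,.058)): print(nm,atz("wrist",u,v,z).round(4))
E
```

```text
jawtop [ 0.5868 -0.1462  0.05  ]
jawbot [ 0.5757 -0.2038  0.05  ]
padtop [ 0.6073 -0.1503  0.05  ]
padbot [ 0.5961 -0.2078  0.05  ]
line a [ 0.5101 -0.1625  0.097 ]
line b [ 0.5258 -0.1656  0.097 ]
collar [ 0.5087 -0.1596  0.058 ]
```

View pics/w5z.png

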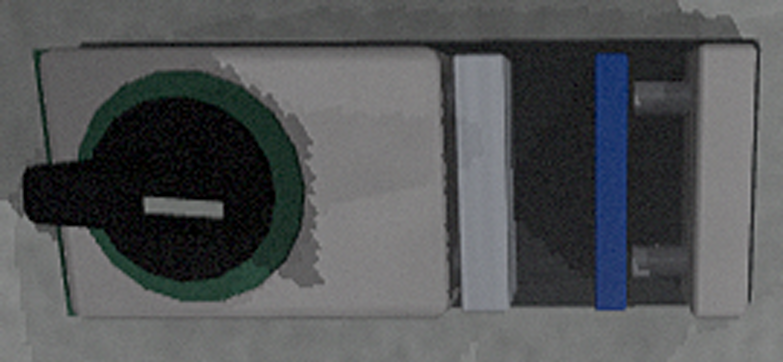

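```bash
python3 -m handwheel '[[0.0,[0,-0.004,-0.031],[0,0,0]],[0.0,[0,-0.004,-0.031],[0,0,0]],[0.0,[0.02,0,0],[0,0,0]],[0.0,[0.03,0,0],[0,0,0]],[0.0,[0.01,0,0],[0,0,0]],[0.0,[0,0,0],[0,0,0]],[0.0,[0,0,0],[0,0,0]]]'
python3 - <<'E'
from h import *
goal(np.array([.5912,-.1775,.072]),-11.3)
for n in("wrist","top","scene"):
    im=ctrl.get_image(n)[:,:,::-1]
    if n=="top": im=cv2.resize(im[160:320,360:540],None,fx=4,fy=4,interpolation=2)
    if n=="scene": im=cv2.resize(im[265:415,165:325],None,fx=4,fy=4,interpolation=2)
    cv2.imwrite(f"pics/{n}6.png",im)
E
```

```text
t: 7.37
tool_pos: [0.5912, -0.1777, 0.1289]
tool_rot: [1.353, 1.111, -1.354]
contact_force: [0.3, 0.2, -1.4]
opening: 0.0123
t 7.3667 q6 -0.2152485055278614 tcp [ 0.5912 -0.1777  0.1289] yaw y -11.29
turn deg (tool) [ 0.01 -0.02  0.09] shift now mm [56.9  0.  -0.1] shift after turn mm [56.9 -0.1 -0.1]
```

View pics/wrist6.png

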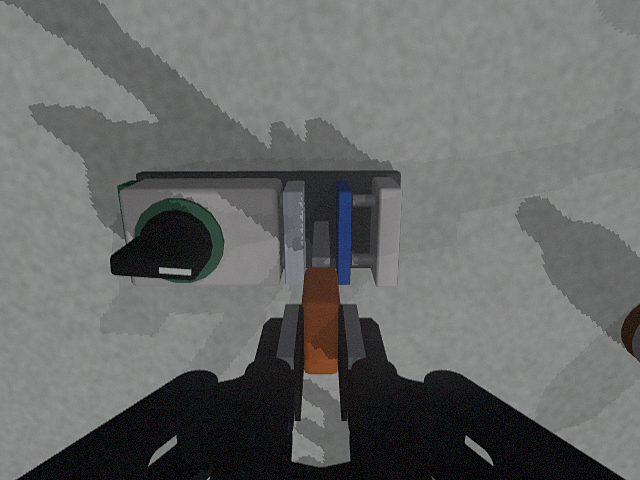

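View pics/scene6.png

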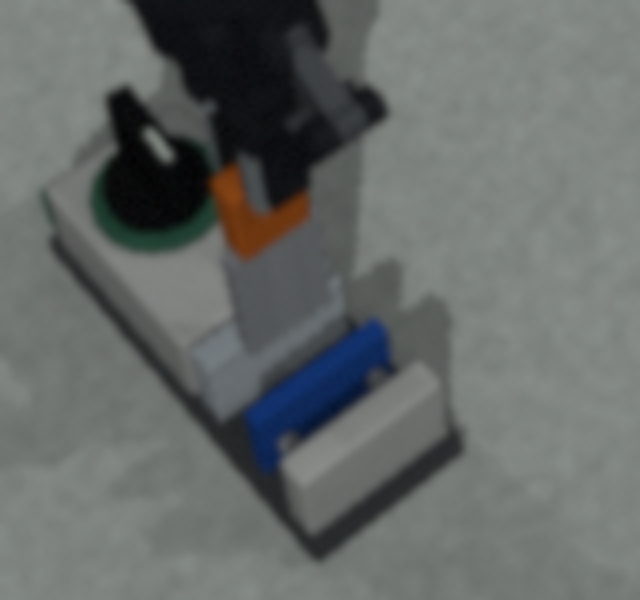

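View pics/top6.png

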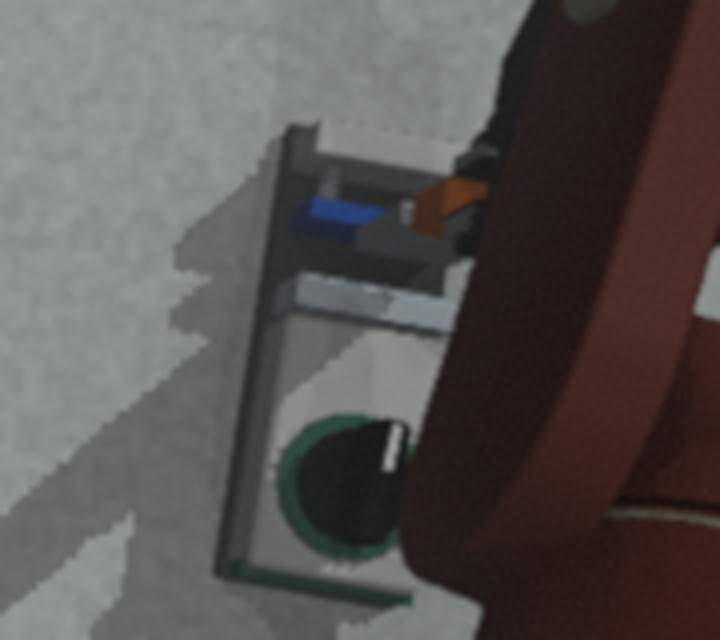

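```bash
python3 -m handwheel '[[0.0,[0.02,0,0],[0,0,0]],[0.0,[0.02,0,0],[0,0,0]],[0.0,[0.01,0,0],[0,0,0]],[0.0,[0.005,0,0],[0,0,0]],[0.0,[0,0,0],[0,0,0]],[0.0,[0,0,0],[0,0,0]]]'
python3 -m handwheel '[[0.0,[0.002,0,0],[0,0,0]],[0.0,[0,0,0],[0,0,0]],[0.0,[0,0,0],[0,0,0]]]'
python3 - <<'E'
from h import *
goal(np.array([.5912,-.1775,.070]),-11.3);print(ctrl.get_obs()["contact_force"])
im=ctrl.get_image("wrist")[:,:,::-1];cv2.imwrite(f"pics/w7.png",im)
E
```

```text
t: 8.02
tool_pos: [0.5924, -0.1788, 0.0753]
tool_rot: [1.354, 1.108, -1.353]
contact_force: [-0.1, -0.2, -1.2]
opening: 0.0124
t: 8.27
tool_pos: [0.5923, -0.1786, 0.0732]
tool_rot: [1.354, 1.108, -1.353]
contact_force: [-0.1, -0.5, -1.5]
opening: 0.0124
t 8.2667 q6 -0.2153085599932366 tcp [ 0.5923 -0.1786  0.0732] yaw y -11.33
turn deg (tool) [-0.03  0.01 -0.08] shift now mm [ 3.2 -1.3 -0.8] shift after turn mm [ 3.2 -1.3 -0.8]
[-0.05286394 -0.45790358 -1.4751792 ]
```

View pics/w7.png

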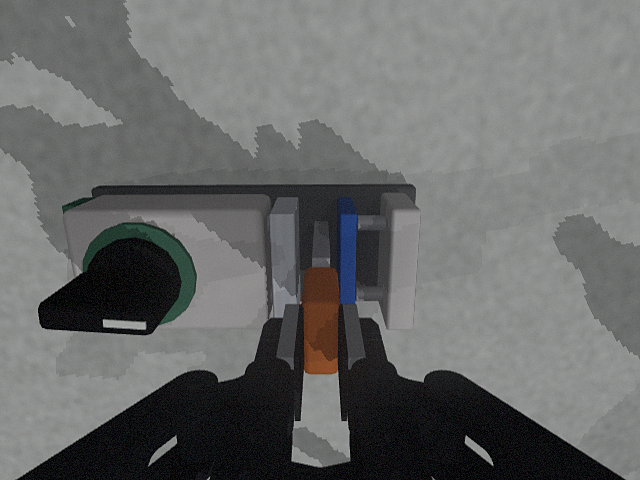

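```bash
python3 -m handwheel '[[0.0,[0.0015,0,0],[0,0,0]],[0.0,[0,0,0],[0,0,0]],[0.0,[0,0,0],[0,0,0]]]'
python3 -m handwheel '[[0.0,[0.0012,0,0],[0,0,0]],[0.0,[0,0,0],[0,0,0]],[0.0,[0,0,0],[0,0,0]]]'
```

```text
t: 8.57
tool_pos: [0.5925, -0.1787, 0.0719]
tool_rot: [1.354, 1.107, -1.352]
contact_force: [0.1, -0.1, 3.8]
opening: 0.0126
t: 8.82
tool_pos: [0.593, -0.1788, 0.0719]
tool_rot: [1.354, 1.107, -1.352]
contact_force: [-1.2, 1.0, 6.8]
opening: 0.0123
```

```bash
python3 -m handwheel '[[0.0,[-0.001,0,0],[0,0,0]],[0.0,[0,0,0],[0,0,0]],[0.03,[0,0,0],[0,0,0]],[0.03,[0,0,0],[0,0,0]],[0.03,[0,0,0],[0,0,0]]]'
python3 - <<'E'
from h import *
goal(np.array([.5912,-.1775,.070]),-11.3);print(ctrl.get_obs()["contact_force"])
im=ctrl.get_image("wrist")[:,:,::-1];cv2.imwrite(f"pics/w8.png",im)
E
```

```text
t: 9.23
tool_pos: [0.5912, -0.1782, 0.0697]
tool_rot: [1.353, 1.11, -1.354]
contact_force: [-0.6, -0.5, 0.1]
opening: 0.0303
t 9.2333 q6 -0.21530668105059067 tcp [ 0.5912 -0.1782  0.0697] yaw y -11.34
turn deg (tool) [-0.04 -0.02  0.08] shift now mm [-0.3 -0.1 -0.6] shift after turn mm [-0.3 -0.1 -0.6]
[-0.62952106 -0.46860048  0.13980908]
```

View pics/w8.png

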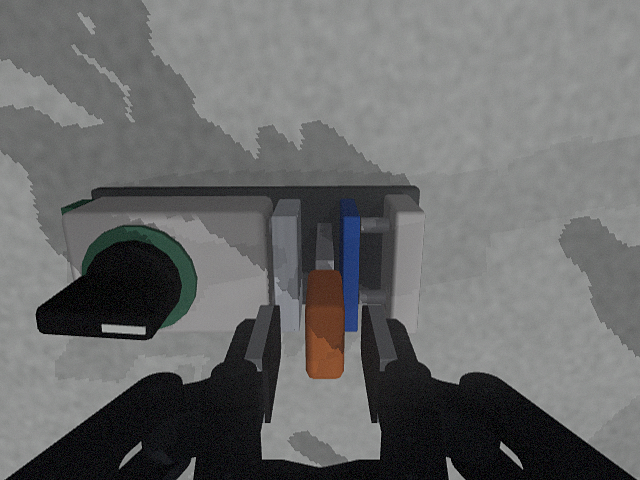

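```bash
python3 -m handwheel '[[0.03,[-0.015,0,0],[0,0,0]],[0.03,[-0.03,0,0],[0,0,0]],[0.03,[-0.04,0,0],[0,0,0]],[0.03,[-0.035,0,0],[0,0,0]],[0.05,[0,0,0],[-7.1,0,0]],[0.05,[0,0,0],[-7.1,0,0]],[0.05,[0,0,0],[-7.1,0,0]],[0.05,[0,0,0],[-7.1,0,0]],[0.05,[0,0,0],[-7.1,0,0]],[0.05,[0,0,0],[-7.1,0,0]]]' && python3 -m handwheel '[[0.05,[0,0,0],[-7.1,0,0]],[0.05,[0,0,0],[-7.1,0,0]],[0.05,[0,0,0],[-7.1,0,0]],[0.05,[0,0,0],[-7.1,0,0]],[0.05,[0,0,0],[-7.1,0,0]],[0.05,[0,0,0],[-6.8,0,0]],[0.05,[0,0,0],[0,0,0]],[0.05,[0,0,0],[0,0,0]]]'
python3 - <<'E'
from h import *
goal(np.array([.5071,-.1613,.19]),73.6);print(ctrl.get_obs()["contact_force"])
for n in("wrist","scene"):
    im=ctrl.get_image(n)[:,:,::-1]
    if n=="scene": im=cv2.resize(im[265:415,165:325],None,fx=4,fy=4,interpolation=2)
    cv2.imwrite(f"pics/{n}9.png",im)
E
```

```text
t: 10.12
tool_pos: [0.5915, -0.1783, 0.1899]
tool_rot: [0.794, 1.422, -0.794]
contact_force: [0.4, -1.1, 0.5]
opening: 0.05
t: 10.78
tool_pos: [0.5915, -0.1783, 0.1901]
tool_rot: [0.228, 1.56, -0.227]
contact_force: [0.3, 1.0, 0.0]
opening: 0.0499
t 10.7833 q6 -1.6941014917104638 tcp [ 0.5915 -0.1783  0.1901] yaw y 73.39
turn deg (tool) [-0.21 -0.05 -0.01] shift now mm [  0.1  -7.8 -85.8] shift after turn mm [  0.1  -7.5 -85.8]
[0.30955553 0.9790312  0.04099008]
```

View pics/wrist9.png

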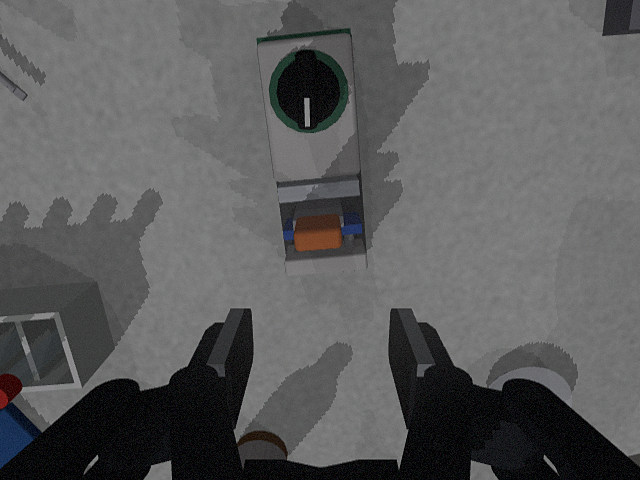

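View pics/scene9.png

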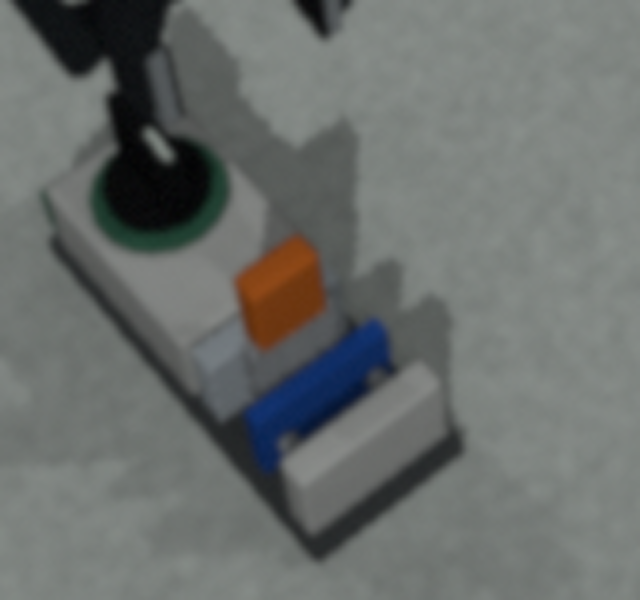

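```bash
python3 - <<'E'
from h import *
im=cv2.imread("pics/wrist9.png")
cv2.imwrite("pics/w9z.png",cv2.resize(im[30:200,240:380],None,fx=3.5,fy=3.5,interpolation=2))
for p in((307,97),(306,128),(305,52),(306,131)): print(p,atz("wrist",*p,.097).round(4))
o=ctrl.get_obs();r=R.from_rotvec(o["tool_rot"])
for p in((307,97),(306,128),(305,52),(306,131)): print((r.inv().apply(atz("wrist",*p,.097)-o["tool_pos"])*1000).round(1))
E
```

```text
(307, 97) [ 0.5098 -0.1617  0.097 ]
(306, 128) [ 0.5263 -0.1674  0.097 ]
(305, 52) [ 0.4865 -0.1557  0.097 ]
(306, 131) [ 0.5279 -0.1679  0.097 ]
[ 93.3  -7.4 -83.2]
[ 93.3  -8.1 -65.7]
[  93.3   -8.3 -107.2]
[ 93.3  -8.2 -64. ]
```

View pics/w9z.png

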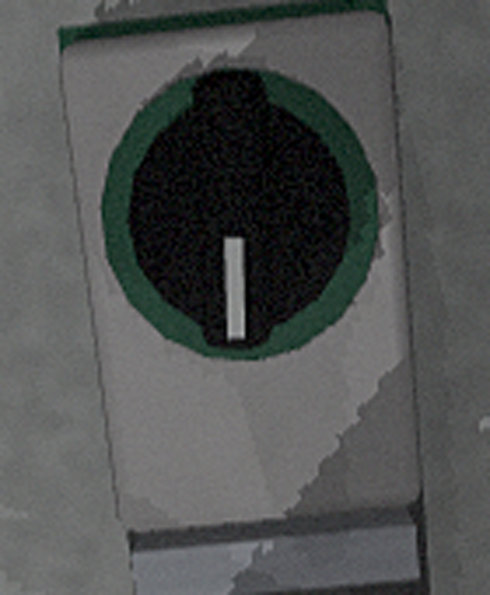

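```bash
python3 -m handwheel '[[0.05,[0,-0.0026,-0.0286],[0,0,0]],[0.05,[0,-0.0026,-0.0286],[0,0,0]],[0.05,[0,-0.0026,-0.0286],[0,0,0]],[0.04,[0.02,0,0],[0,0,0]],[0.04,[0.02,0,0],[0,0,0]],[0.04,[0,0,0],[0,0,0]],[0.04,[0,0,0],[0,0,0]]]'
python3 - <<'E'
from h import *
goal(np.array([.5071,-.1613,.071]),73.6)
im=ctrl.get_image("wrist")[:,:,::-1];cv2.imwrite(f"pics/w10.png",im)
E
```

```text
t: 11.47
tool_pos: [0.5064, -0.1612, 0.1495]
tool_rot: [0.227, 1.562, -0.225]
contact_force: [0.5, -0.6, 0.5]
opening: 0.0401
t 11.4667 q6 -1.7311465039736003 tcp [ 0.5064 -0.1612  0.1495] yaw y 73.51
turn deg (tool) [-0.09 -0.15 -0.03] shift now mm [78.5  0.   0.9] shift after turn mm [78.5  0.1  0.7]
```

View pics/w10.png

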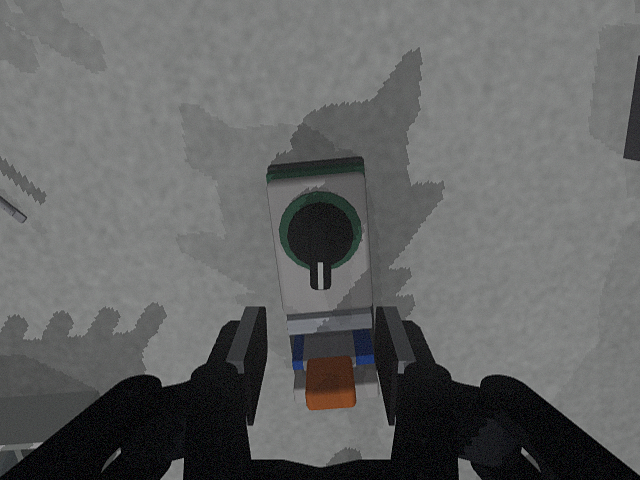

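```bash
python3 - <<'E'
from h import *
o=ctrl.get_obs();r=R.from_rotvec(o["tool_rot"])
for p,z in(((320.5,231),.058),((321,262),.097),((321,290),.097)): print((r.inv().apply(atz("wrist",*p,z)-o["tool_pos"])*1000).round(1))
E
python3 -m handwheel '[[0.04,[0.02,0,0],[0,0,0]],[0.04,[0.02,0,0],[0,0,0]],[0.04,[0.02,0,0],[0,0,0]],[0.04,[0.008,0,0],[0,0,0]],[0.04,[0.006,0,0],[0,0,0]],[0.04,[0,0,0],[0,0,0]],[0.04,[0,0,0],[0,0,0]]]'
```

```text
[92.9  0.5 -2.1]
[53.9  0.8  4.3]
[53.9  0.9 21.3]
t: 12.1
tool_pos: [0.5082, -0.162, 0.0778]
tool_rot: [0.225, 1.557, -0.226]
contact_force: [-0.5, -0.3, -0.1]
opening: 0.0399
```

```bash
python3 -m handwheel '[[0.04,[0.005,0,0.001],[0,0,0]],[0.04,[0,0,0],[0,0,0]],[0.0,[0,0,0],[0,0,0]],[0.0,[0,0,0],[0,0,0]],[0.0,[0,0,0],[0,0,0]],[0.0,[0,0,0],[0,0,0]],[0.0,[0,0,0],[0,0,0]]]' 40
python3 - <<'E'
from h import *
goal(np.array([.5071,-.1613,.071]),73.6);o=ctrl.get_obs();print(o["contact_force"],o["wrist_torque"])
im=ctrl.get_image("wrist")[:,:,::-1];cv2.imwrite(f"pics/w11.png",im)
E
```

```text
t: 12.68
tool_pos: [0.5083, -0.1619, 0.0717]
tool_rot: [0.225, 1.559, -0.225]
contact_force: [0.5, -0.4, -0.3]
opening: -0.0004
t 12.6833 q6 -1.7318885954869954 tcp [ 0.5083 -0.1619  0.0717] yaw y 73.57
turn deg (tool) [-0.03  0.01 -0.  ] shift now mm [ 0.7  0.2 -1.3] shift after turn mm [ 0.7  0.2 -1.3]
[ 0.50853114 -0.36573643 -0.25307925] [ 0.01102509 -0.03559618  0.03886817]
```

View pics/w11.png

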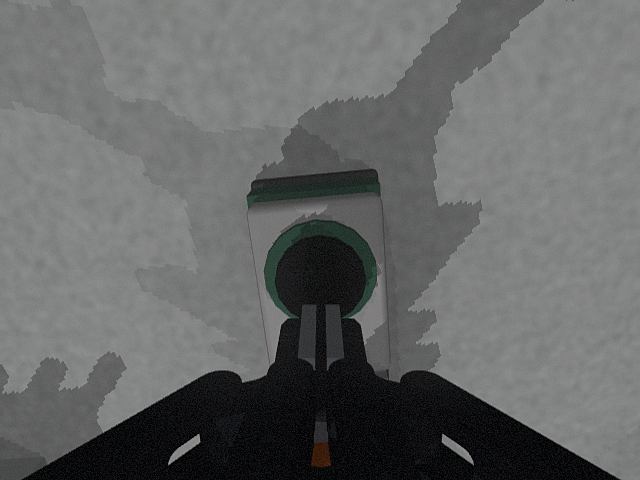

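```bash
python3 - <<'E'
from h import *
for n in("scene","top"):
    im=ctrl.get_image(n)[:,:,::-1]
    if n=="scene": im=cv2.resize(im[235:415,165:325],None,fx=3.3,fy=3.3,interpolation=2)
    if n=="top": im=cv2.resize(im[160:320,360:540],None,fx=3.5,fy=3.5,interpolation=2)
    cv2.imwrite(f"pics/{n}12.png",im)
im=cv2.imread("pics/w11.png");cv2.imwrite("pics/w11z.png",cv2.convertScaleAbs(cv2.resize(im[200:480,220:420],None,fx=2.1,fy=2.1,interpolation=2),alpha=3))
E
```

```text
(no output)
```

View pics/scene12.png

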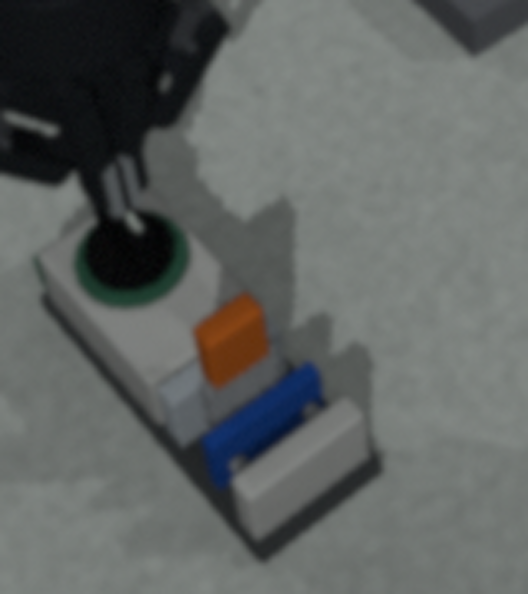

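View pics/w11z.png

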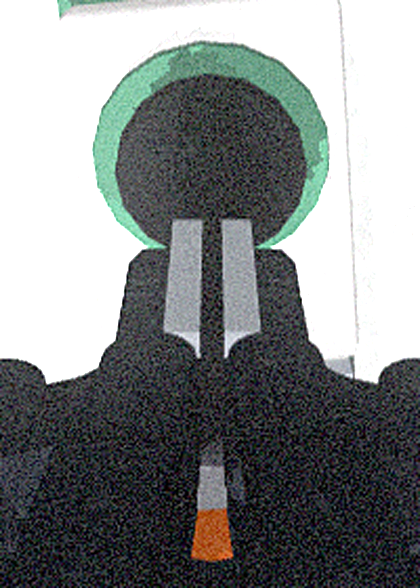

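View pics/top12.png

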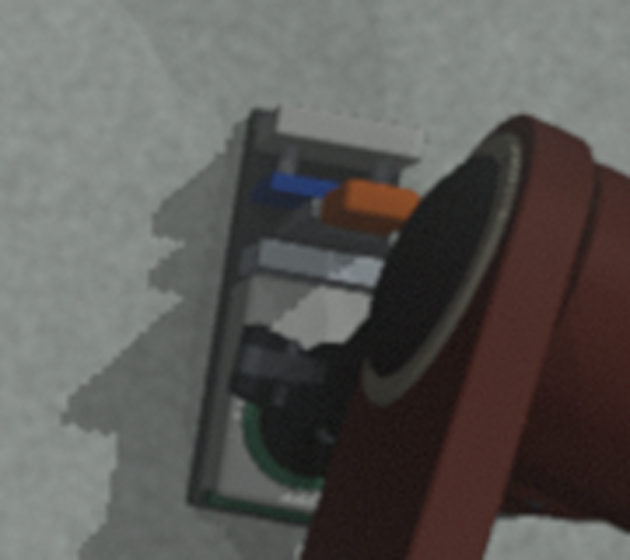

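```bash
python3 - <<'E'
from h import *
o=ctrl.get_obs();r=R.from_rotvec(o["tool_rot"])
c=np.array([.5071,-.1613]);a=np.radians(-16.4);u=np.array([np.cos(a),np.sin(a)]);n=np.array([-u[1],u[0]])
for s in(-.022,.022):
  for w in(-.006,.006):
    for z in(.063,.097):
      X=np.r_[c+s*u+w*n,z];print(s,w,z,proj("wrist",X).round(0),proj("scene",X).round(1))
for y in(-.006,.006): print("tip",proj("wrist",o["tool_pos"]+r.apply([0,y,0])),proj("wrist",o["tool_pos"]+r.apply([-.019,y,-.011])),proj("wrist",o["tool_pos"]+r.apply([-.019,y,0.011])))
E
```

```text
-0.022 -0.006 0.063 [[306. 240.]] [[192.9 301.4]]
-0.022 -0.006 0.097 [[303. 269.]] [[189.4 288.3]]
-0.022 0.006 0.063 [[333. 240.]] [[199.8 297.7]]
-0.022 0.006 0.097 [[336. 269.]] [[196.5 284.5]]
0.022 -0.006 0.063 [[307. 329.]] [[206.9 321.1]]
0.022 -0.006 0.097 [[304. 373.]] [[203.7 308.1]]
0.022 0.006 0.063 [[332. 329.]] [[213.9 317.1]]
0.022 0.006 0.097 [[335. 373.]] [[210.9 304.1]]
tip [[305.2553054  296.85348967]] [[303.24444179 292.17891918]] [[303.88358417 342.35038005]]
tip [[332.85197902 296.88824926]] [[334.42212587 292.21788114]] [[333.82421495 342.39097365]]
```

```bash
python3 -m handwheel '[[0.0,[0,0,0],[5,0,0]],[0.0,[0,0,0],[5,0,0]],[0.0,[0,0,0],[0,0,0]],[0.0,[0,0,0],[0,0,0]]]'
python3 - <<'E'
from h import *
goal(np.array([.5071,-.1613,.071]),73.6);o=ctrl.get_obs();print(o["contact_force"],o["wrist_torque"],o["opening"])
for n in("scene","wrist"):
    im=ctrl.get_image(n)[:,:,::-1]
    if n=="scene": im=cv2.resize(im[265:365,165:285],None,fx=5,fy=5,interpolation=2)
    cv2.imwrite(f"pics/{n}13.png",cv2.convertScaleAbs(im,alpha=2))
E
```

```text
t: 13.17
tool_pos: [0.5082, -0.1619, 0.0716]
tool_rot: [0.36, 1.541, -0.36]
contact_force: [-1.5, -0.4, -0.3]
opening: 0.0
t 13.1667 q6 -1.559525351342721 tcp [ 0.5082 -0.1619  0.0716] yaw y 63.69
turn deg (tool) [-9.91 -0.   -0.  ] shift now mm [ 0.6  0.  -1.2] shift after turn mm [ 0.6  0.2 -1.2]
[-1.47073024 -0.40411245 -0.34430847] [0.06424342 0.00825117 0.02787634] 1.5344704337608373e-05
```

View pics/scene13.png

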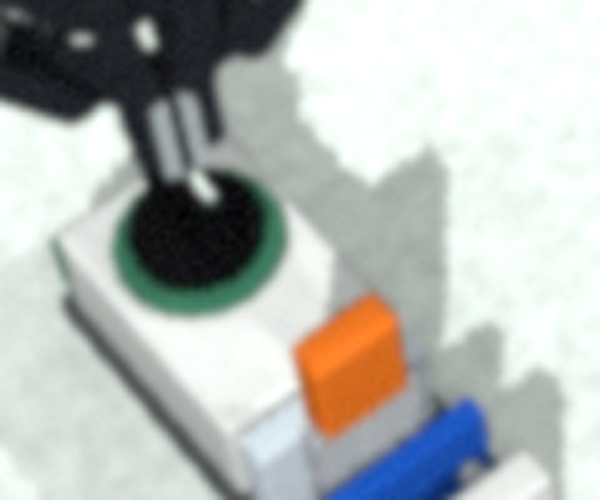

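View pics/wrist13.png

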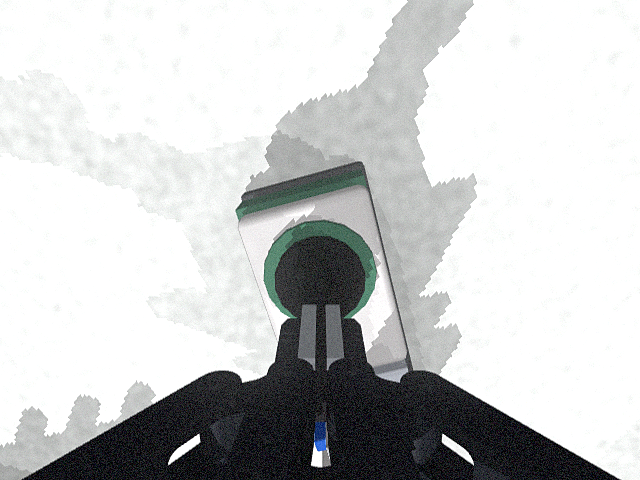

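```bash
python3 -m handwheel '[[0.04,[0,0,0],[0,0,0]],[0.04,[0,0,0],[0,0,0]],[0.04,[0,0,0],[0,0,0]]]'
python3 - <<'E'
from h import *
im=ctrl.get_image("wrist")[:,:,::-1]
cv2.imwrite("pics/w14.png",cv2.convertScaleAbs(im,alpha=2))
im=ctrl.get_image("scene")[:,:,::-1]
cv2.imwrite("pics/s14.png",cv2.convertScaleAbs(cv2.resize(im[265:365,165:285],None,fx=5,fy=5,interpolation=2),alpha=2))
E
```

```text
t: 13.52
tool_pos: [0.5082, -0.1619, 0.0716]
tool_rot: [0.361, 1.54, -0.361]
contact_force: [-0.7, -0.7, 0.2]
opening: 0.0358
```

View pics/w14.png

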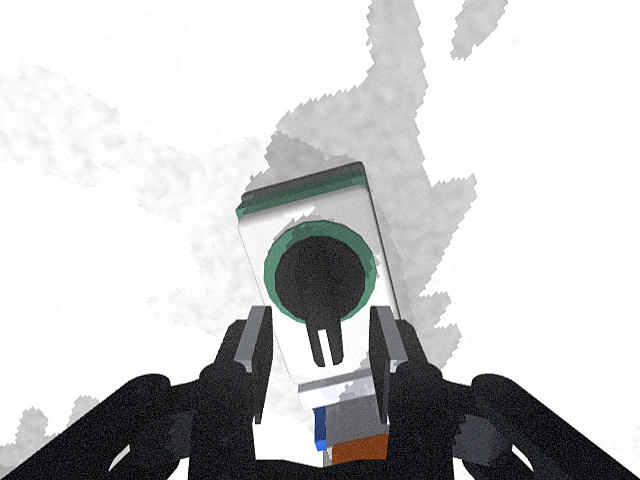

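View pics/s14.png

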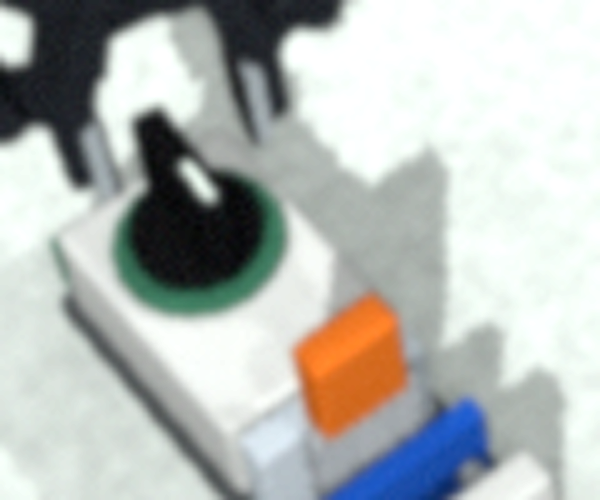

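```bash
python3 - <<'E'
from h import *
o=ctrl.get_obs();r=R.from_rotvec(o["tool_rot"])
for x in(0,-.01,-.019,-.03):
  for y in(-.020,.020):
    print(x,y,((proj("scene",o["tool_pos"]+r.apply([x,y,0]))-[165,265])*5).round(0),proj("wrist",o["tool_pos"]+r.apply([x,y,-.011])).round(0),proj("wrist",o["tool_pos"]+r.apply([x,y,.011])).round(0))
E
```

```text
0 -0.02 [[125. 232.]] [[273. 274.]] [[274. 320.]]
0 0.02 [[252. 184.]] [[366. 274.]] [[365. 320.]]
-0.01 -0.02 [[120. 213.]] [[270. 283.]] [[272. 331.]]
-0.01 0.02 [[248. 165.]] [[369. 283.]] [[367. 331.]]
-0.019 -0.02 [[115. 196.]] [[267. 292.]] [[269. 342.]]
-0.019 0.02 [[244. 148.]] [[371. 292.]] [[369. 343.]]
-0.03 -0.02 [[109. 174.]] [[264. 305.]] [[266. 358.]]
-0.03 0.02 [[239. 126.]] [[375. 305.]] [[372. 358.]]
```

```bash
python3 -m handwheel '[[0.04,[0,0,0],[-5,0,0]],[0.04,[0,0,0],[-5,0,0]],[0.04,[0.008,0,-0.001],[0,0,0]],[0.04,[0.006,0,0],[0,0,0]],[0.04,[0,0,0],[0,0,0]],[0.04,[0,0,0],[0,0,0]]]'
python3 - <<'E'
from h import *
goal(np.array([.5071,-.1613,.071]),73.6)
for n in("scene","wrist"):
    im=ctrl.get_image(n)[:,:,::-1]
    if n=="scene": im=cv2.resize(im[265:365,165:285],None,fx=5,fy=5,interpolation=2)
    cv2.imwrite(f"pics/{n}15.png",cv2.convertScaleAbs(im,alpha=2))
E
```

```text
t: 14.12
tool_pos: [0.5065, -0.1612, 0.0564]
tool_rot: [0.227, 1.561, -0.226]
contact_force: [-0.1, -0.5, -0.3]
opening: 0.0399
t 14.1167 q6 -1.7310152375590038 tcp [ 0.5065 -0.1612  0.0564] yaw y 73.5
turn deg (tool) [-0.1  -0.12 -0.02] shift now mm [-14.6   0.1   0.6] shift after turn mm [-14.6   0.1   0.6]
```

View pics/scene15.png

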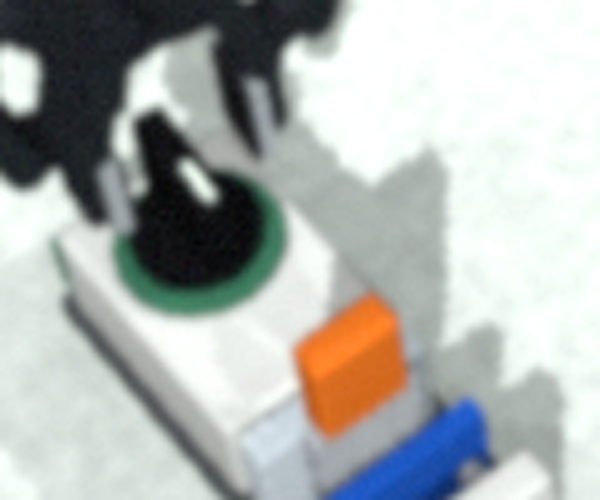

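View pics/wrist15.png

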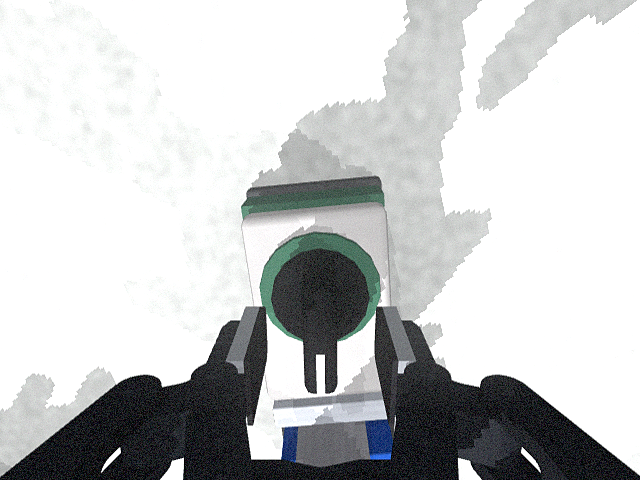

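```bash
python3 -m handwheel '[[0.0,[0,0,0],[0,0,0]],[0.0,[0,0,0],[0,0,0]],[0.0,[0,0,0],[0,0,0]],[0.0,[0,0,0],[0,0,0]],[0.0,[0,0,0],[0,0,0]]]' 40
python3 - <<'E'
from h import *
print(ctrl.get_obs()["wrist_torque"])
for n in("scene","wrist"):
    im=ctrl.get_image(n)[:,:,::-1]
    if n=="scene": im=cv2.resize(im[265:365,165:285],None,fx=5,fy=5,interpolation=2)
    cv2.imwrite(f"pics/{n}16.png",cv2.convertScaleAbs(im,alpha=2))
E
```

```text
t: 14.63
tool_pos: [0.5075, -0.1619, 0.0581]
tool_rot: [0.225, 1.559, -0.225]
contact_force: [-1.0, -1.1, 1.5]
opening: 0.0106
[-0.09426713  0.18874993  0.0366969 ]
```

View pics/wrist16.png

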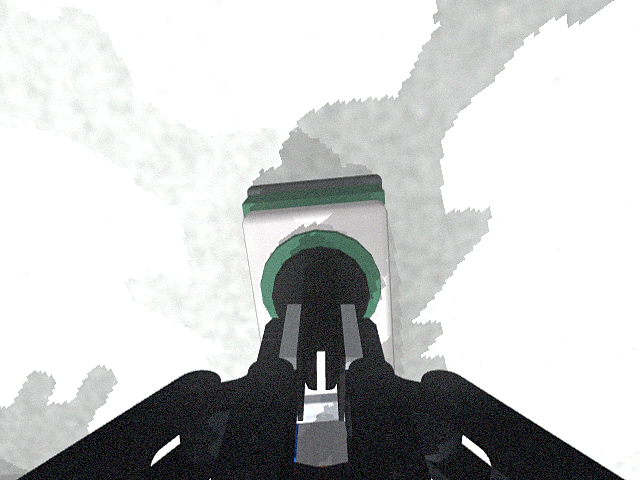

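```bash
python3 -m handwheel '[[0.0,[0,0,0],[6,0,0]],[0.0,[0,0,0],[6,0,0]],[0.0,[0,0,0],[6,0,0]],[0.0,[0,0,0],[6,0,0]],[0.0,[0,0,0],[6,0,0]],[0.0,[0,0,0],[0,0,0]]]' && python3 -m handwheel '[[0.0,[0,0,0],[6,0,0]],[0.0,[0,0,0],[6,0,0]],[0.0,[0,0,0],[6,0,0]],[0.0,[0,0,0],[6,0,0]],[0.0,[0,0,0],[6,0,0]],[0.0,[0,0,0],[6,0,0]],[0.0,[0,0,0],[0,0,0]],[0.0,[0,0,0],[0,0,0]]]'
python3 - <<'E'
from h import *
goal(np.array([.5071,-.1613,.058]),-7.8)
print(ctrl.get_obs()["wrist_torque"])
for n in("scene","wrist","top"):
    im=ctrl.get_image(n)[:,:,::-1]
    if n=="scene": im=cv2.resize(im[275:405,165:295],None,fx=4.5,fy=4.5,interpolation=2)
    if n=="top": im=cv2.resize(im[160:320,360:540],None,fx=3.5,fy=3.5,interpolation=2)
    cv2.imwrite(f"pics/{n}17.png",cv2.convertScaleAbs(im,alpha=2))
E
```

```text
t: 15.23
tool_pos: [0.5074, -0.1621, 0.0581]
tool_rot: [0.634, 1.475, -0.635]
contact_force: [-2.2, -1.5, 3.6]
opening: 0.0106
t: 15.9
tool_pos: [0.5072, -0.1622, 0.058]
tool_rot: [1.108, 1.27, -1.109]
contact_force: [-3.3, -3.5, 5.0]
opening: 0.0107
t 15.9 q6 -0.5840461133875863 tcp [ 0.5072 -0.1622  0.058 ] yaw y 7.78
turn deg (tool) [15.58  0.06  0.02] shift now mm [ 0.   0.1 -0.9] shift after turn mm [ 0.  -0.2 -0.8]
[-0.51763013  0.66232347 -0.1570406 ]
```

View pics/scene17.png

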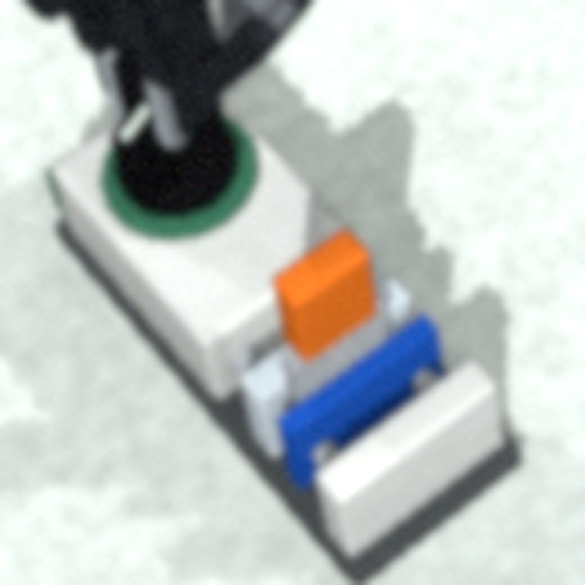

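View pics/wrist17.png

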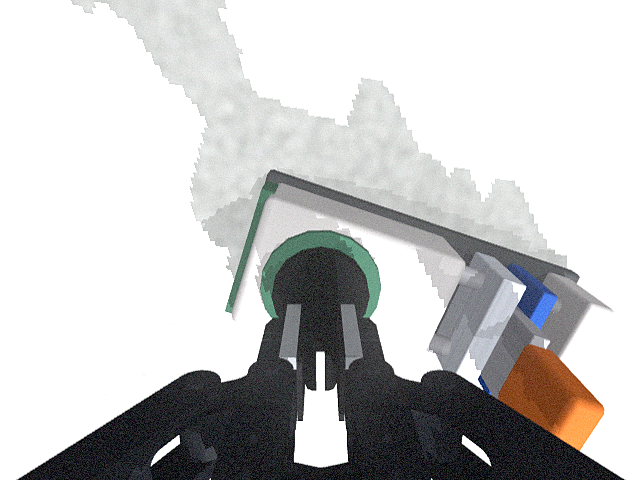

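View pics/top17.png

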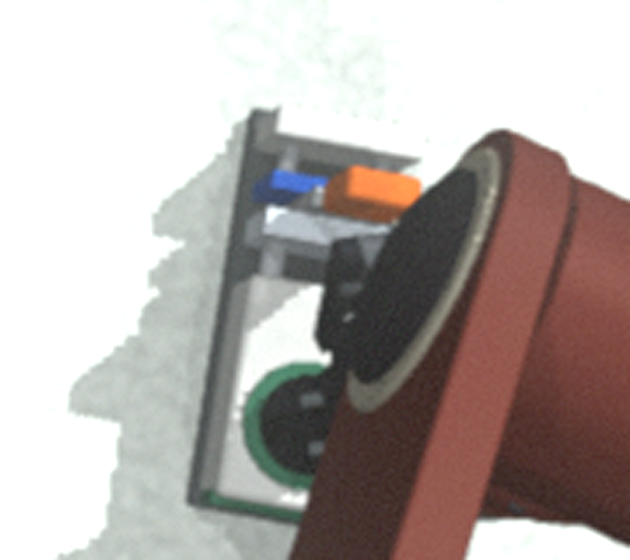

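```bash
python3 -m handwheel '[[0.0,[0,0,0],[5,0,0]],[0.0,[0,0,0],[5.5,0,0]],[0.0,[0,0,0],[0,0,0]],[0.0,[0,0,0],[0,0,0]]]'
python3 -m handwheel '[[0.04,[0,0,0],[0,0,0]],[0.04,[0,0,0],[0,0,0]],[0.04,[0,0,0],[0,0,0]],[0.04,[-0.02,0,0],[0,0,0]],[0.04,[-0.04,0,0],[0,0,0]],[0.04,[-0.04,0,0],[0,0,0]],[0.04,[0,0,0],[0,0,0]],[0.04,[0,0,0],[0,0,0]]]'
python3 - <<'E'
from h import *
goal(np.array([.5867,-.2401,.1877]),-11.3)
for n in("scene","wrist","top"):
    im=ctrl.get_image(n)[:,:,::-1]
    if n=="scene": im=cv2.resize(im[275:405,165:295],None,fx=4.5,fy=4.5,interpolation=2)
    if n=="top": im=cv2.resize(im[160:320,360:540],None,fx=3.5,fy=3.5,interpolation=2)
    cv2.imwrite(f"pics/{n}18.png",cv2.convertScaleAbs(im,alpha=2))
E
```

```text
t: 16.38
tool_pos: [0.5071, -0.1621, 0.058]
tool_rot: [1.244, 1.186, -1.246]
contact_force: [-3.8, -3.6, 5.0]
opening: 0.011
t: 17.05
tool_pos: [0.5095, -0.1622, 0.1611]
tool_rot: [1.247, 1.179, -1.242]
contact_force: [-0.8, 0.4, -0.3]
opening: 0.0398
t 17.05 q6 -0.3978875794596117 tcp [ 0.5095 -0.1622  0.1611] yaw y -2.86
turn deg (tool) [ 8.44  0.09 -0.39] shift now mm [-25.9  81.2  74. ] shift after turn mm [-26.6  91.   61.3]
```

View pics/scene18.png

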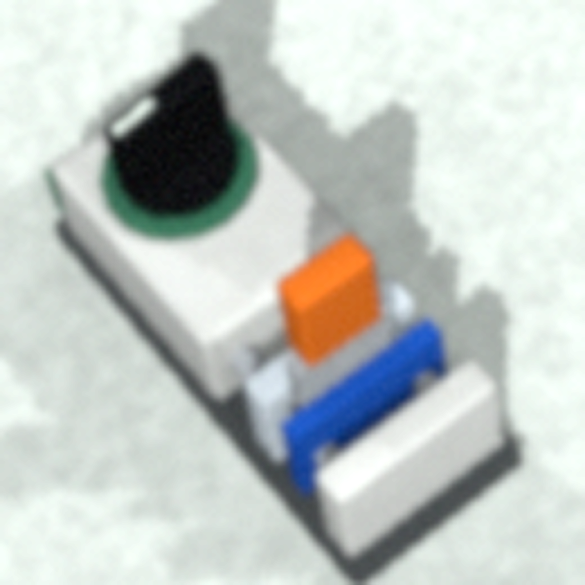

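View pics/wrist18.png

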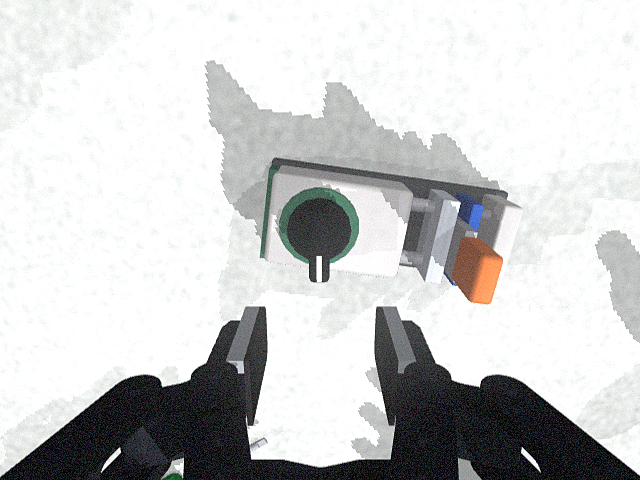

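```bash
python3 -m handwheel '[[0.04,[-0.026,0,0],[4.2,0,0]],[0.04,[0,0,0],[4.2,0,0]],[0.04,[0,0.03,0.02],[0,0,0]],[0.04,[0,0.03,0.021],[0,0,0]],[0.04,[0,0.03,0.02],[0,0,0]],[0.04,[0,0,0],[0,0,0]],[0.04,[0,0,0],[0,0,0]]]'
python3 - <<'E'
from h import *
goal(np.array([.5867,-.2401,.1877]),-11.3)
im=ctrl.get_image("wrist")[:,:,::-1];cv2.imwrite("pics/w19.png",im)
a=cv2.resize(cv2.imread("pics/w5.png")[65:190,250:400],None,fx=4,fy=3,interpolation=2)
b=cv2.resize(im[65:190,250:400],None,fx=4,fy=3,interpolation=2)
# resize max height 600: stack 375*... keep narrower
s=np.vstack([a[:290],b[:290]]);cv2.imwrite("pics/cmp19.png",cv2.convertScaleAbs(s,alpha=1.8))
E
```

```text
t: 17.78
tool_pos: [0.5829, -0.2394, 0.1797]
tool_rot: [1.354, 1.115, -1.357]
contact_force: [-0.8, 0.4, -0.8]
opening: 0.0403
t 17.7833 q6 -0.30921448051692446 tcp [ 0.5829 -0.2394  0.1797] yaw y -11.38
turn deg (tool) [-0.08 -0.13  0.33] shift now mm [-8.   3.8 -0. ] shift after turn mm [-8.   3.9 -0. ]
```

View pics/w19.png

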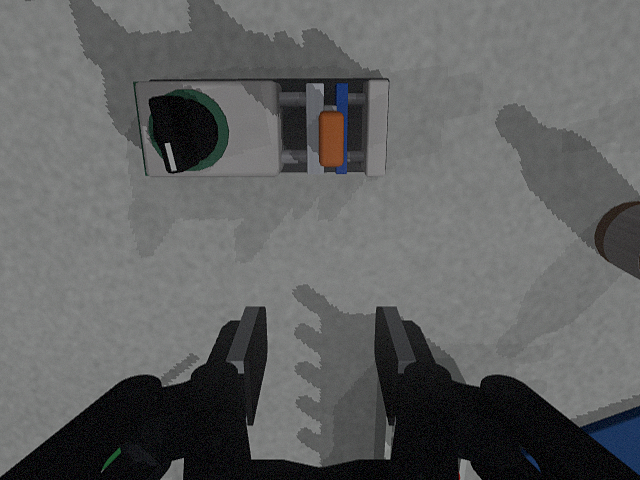

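View pics/cmp19.png

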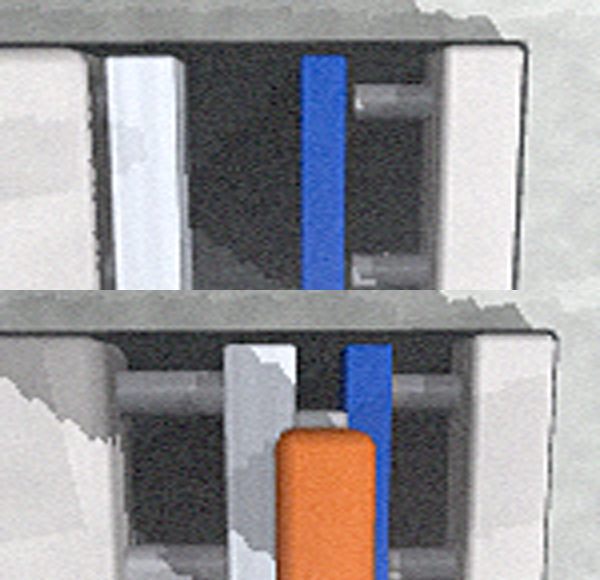

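```bash
python3 - <<'E'
from h import *
c=np.array([.5905,-.178]);a=np.radians(-11.3);M=np.array([[np.cos(a),np.sin(a)],[-np.sin(a),np.cos(a)]])
for p,z in(((332,139),.108),((331.5,110),.108),((331.5,166),.108),((349,84),.05),((349,173),.05),((336,84),.05)):
    print(p,z,(M@(atz("wrist",*p,z)[:2]-c)*1000).round(1))
print(ctrl.get_obs()["contact_force"])
E
```

```text
(332, 139) 0.108 [ 9.1 -0.4]
(331.5, 110) 0.108 [ 8.7 14.9]
(331.5, 166) 0.108 [  8.9 -15.2]
(349, 84) 0.05 [21.2 30.2]
(349, 173) 0.05 [ 22.4 -28.3]
(336, 84) 0.05 [12.7 30.2]
[ 0.60292955  0.24286162 -0.25703683]
```

```bash
python3 - <<'E'
from h import *
print(ctrl.finish_job(), ctrl.get_obs()["t"])
E
```

```text
the job is handed in; nothing more can be done
the job is handed in; nothing more can be done
```

I moved the orange gauge from the rack into the clamp gap, set it down on the floor and released it. I then turned the screw clockwise to about 1.42 rad and backed the arm off. I handed the job in at about 18 s. It gave no verdict.

**Last checks, all from the images:**
- **Pad:** it is pushed back about 3 mm, measured against the wrist view from before the turn.
- **Blade:** it is nipped, with the jaw-to-pad distance at about 8.3 mm for an 8 mm blade.
- **Gauge position:** it stands within about 1 mm of the gap's middle across the clamp, and is upright to about 1°.
- **Contact:** the gripper is clear, and the wrist force is under 1 N.

**What went wrong or disagreed:**
- **First grip on the screw missed:** the fingers shut above the bar, reading zero opening, because the tips reach about 20 mm less far down than I had assumed. Going 14 mm lower gave a firm grip at 10.6 mm opening. I only made a harmless 10° turn in the air in between.
- **Opening readings:** with something gripped they came out 1 to 2 mm below the true thickness.

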